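Correct the odd foot in a box-maker's kit

ROBOT

A 7-joint arm with a two-finger parallel gripper is mounted at the origin on the work surface. World frame = base frame: x ahead of the robot, y to its left, z up, the work surface at z = 0. Lengths are in mm, angles in degrees, forces in N, time in s.
With the tool pointing down it reaches from about 425 to 875 mm from the base axis. Payload 4.7 kg.
Tool frame: the origin (TCP) lies at the very end of the fingers, on their centre line; the grasp point (between the pads) lies 19 mm behind it; z points along the fingers, y is the direction in which the jaws open and shut (so a half turn about z gives the same grasp; the last joint's range is limited). The gripper opens to 87 mm and grips with 3 to 60 N. Pads are 19 mm wide; open, the fingers measure 117 mm over their backs; the gripper's body (75 mm by 190 mm) begins 51 mm behind the grasp point.
Start: joints at [69.563, 18.392, -4.016, 83.108, 1.295, 78.541, -3.26], TCP at [235.516, -605.853, 222.587] pointing down, gripper open.
Joint ranges: [-163.93, 163.93], [-17.29, 119.83], [-79.2, 71.16], [3.27, 140.29], [-89.18, 269.18], [5.43, 117.66], [-154.24, 154.24]. Speed limits (degrees/s): [147.25, 147.25, 180, 180, 180, 180, 180].

INTERFACE

Orientations are given as [roll, pitch, yaw] about the fixed x, y, z axes, in that order (R = Rz(yaw) Ry(pitch) Rx(roll)).
In Python, from workcell import robot, cams gives the robot as it stands. The module is installed in compiled form; this text tells all that it offers.
- The arm moves only by the tool servo_tool, never from a script. Its argument "steps" is a list of rows, each an object with "linear": the shift along the tool's x, y, z in m, a list of three; "spin": the turn about the tool's z in degrees; "jaw": the gripper's target within -1 to 1 (shut at 1, half-way at 0, fully open at -1). In form: [{"linear": [dx, dy, dz], "spin": spin, "jaw": jaw}, ...]. A call has exactly 10 rows; each row shifts and turns the commanded pose from where the row before left it, along the tool's axes as they then stand; what a row does not reach is not made up. A row lasts 1/8 s, in which the tool goes at most 62.5 mm and 10.7 degrees, less where a joint would pass 70% of its speed; a pose out of reach is approached as far as the arm can. A call is refused whole if a number of a shift passes 0.0625 or a number of a turn 10.7, either way. A call with a gripper value outside its range is refused whole. The fingers move at their own pace and stop on an object; "force" is the grip in N (left out, the last holds). Time passes only in rows, so rows that do not move let the fingers close, or fill a call up. It gives the time, the measured TCP pose, the force and the opening at its end, in the units of the state.
- robot.get_state(): the state, without advancing time (a new reading comes with each control period).
- cams.capture(name): name is "scene" or "top" or "wrist"; returns (picture, depth): 480x640x3 uint8, red, green, blue; 480x640 float32, mm along the optical axis (not along the pixel's ray), 0 where there is no reading.
- cams.get_calibration(name): a dict with "mtx" (3x3 intrinsics, pixels), "rvec" (rotation vector, rad) and "tvec" (3), from world to camera coordinates, as OpenCV has them. Camera axes: x right, y down, z forward; pixel columns grow to the right and rows downward; lengths in mm; the calibration is good to about 2 mm. A picture is of the moment at which its call begins: read the wrist's pose just before it. get_calibration takes no time and is no camera call; for the wrist camera it gives the pose at the moment of the call.
- robot.hand_in(): hands the job in, once; it reports no verdict.
The state is a dict: "t": time; "joints": joint angles; "qd": joint speeds; "joint_torque": joint torques, N m; "eef_pos": TCP position; "ee_rot": TCP orientation; "ft_force": force on the tool from outside, world axes, zero at the start; "ft_torque": the same for the moment, N m; "width": opening from 0.0 (shut) to 1.0 (fully open).
Only numpy, scipy, OpenCV 4.12 (cv2) and the standard library are available. Lean on these libraries where they do the work, as an engineer would, in place of code of your own. Each camera call takes 0.05 s, during which the arm holds its last target.

TASK

The white kit tray should hold four black box feet, but one of them is brown: put that one in the yellow returns bin and fill its place with the black foot from the stock rack, lying fully down in its pocket. The rack and the tray each let you hold a foot in one way only, so on the way set the black foot down on the cork mat, let go and take it again the other way. Lower the feet rather than dropping them, and leave all the other feet and things where they are.

Things in the scene. Friction and masses are not known exactly. Their poses are not given: they have to be found in the camera images.
- kit_tray: white tray fixed to the bench, 82 x 268 mm, origin centre of its underside. Four pockets in a row along its y, 64 mm apart; feet lie along its x, either way round. Rails along its y (inner faces x = +-31 mm, 10 mm thick, tops 40 mm above the bench) stand close to the feet's ends: a foot here can be held only across its 24 mm width. Grey pads between feet: tops 11 mm above the bench
- pocket0 (a point): centre of the floor of pocket 0 of the kit tray, 6 mm above the bench; floor 62 x 28 mm, long along the tray's x, 2 to 3 mm play round a foot. 40 mm is free between neighbouring feet, so do not open the fingers wide here
- pocket1 (a point): centre of the floor of pocket 1 of the kit tray, 6 mm above the bench; floor 62 x 28 mm, long along the tray's x, 2 to 3 mm play round a foot. 40 mm is free between neighbouring feet, so do not open the fingers wide here
- pocket2 (a point): centre of the floor of pocket 2 of the kit tray, 6 mm above the bench; floor 62 x 28 mm, long along the tray's x, 2 to 3 mm play round a foot. 40 mm is free between neighbouring feet, so do not open the fingers wide here
- pocket3 (a point): centre of the floor of pocket 3 of the kit tray, 6 mm above the bench; floor 62 x 28 mm, long along the tray's x, 2 to 3 mm play round a foot. 40 mm is free between neighbouring feet, so do not open the fingers wide here
- brown_foot: the wrong part, a chestnut-brown foot in one of the four pockets of the kit tray: 56 x 24 x 24 mm rectangular bar foot (20 to 45 g, rounded edges) with two small brass inserts in its top; origin: centre of its underside; x along its 56 mm length, z up
- kit_foot_a: a correct black foot that is already in the kit tray: 56 x 24 x 24 mm rectangular bar foot (20 to 45 g, rounded edges) with two small brass inserts in its top; origin: centre of its underside; x along its 56 mm length, z up
- kit_foot_b: a correct black foot that is already in the kit tray: 56 x 24 x 24 mm rectangular bar foot (20 to 45 g, rounded edges) with two small brass inserts in its top; origin: centre of its underside; x along its 56 mm length, z up
- kit_foot_c: a correct black foot that is already in the kit tray: 56 x 24 x 24 mm rectangular bar foot (20 to 45 g, rounded edges) with two small brass inserts in its top; origin: centre of its underside; x along its 56 mm length, z up
- stock_rack: grey rack fixed to the bench, 48 x 158 x 32 mm, origin centre of its underside. Three lanes along its x at y = -50, 0, 50 mm, a foot along x in each, on a floor 6 mm above the bench. Walls 2 mm from the feet's long sides and 2 mm higher than the feet; the ends are open, feet stick out 4 mm (bench free below): a foot here can be held only by its two ends, over its 56 mm length
- black_stock_foot: the only black foot in the stock rack, in any of its lanes; the replacement: 56 x 24 x 24 mm rectangular bar foot (20 to 45 g, rounded edges) with two small brass inserts in its top; origin: centre of its underside; x along its 56 mm length, z up
- oak_stock_foot: a pale oak foot in the stock rack, not wanted: 56 x 24 x 24 mm rectangular bar foot (20 to 45 g, rounded edges) with two small brass inserts in its top; origin: centre of its underside; x along its 56 mm length, z up
- brown_stock_foot: a chestnut-brown foot in the stock rack, not wanted: 56 x 24 x 24 mm rectangular bar foot (20 to 45 g, rounded edges) with two small brass inserts in its top; origin: centre of its underside; x along its 56 mm length, z up
- cork_mat: cork mat fixed to the bench, 130 x 130 x 4 mm, free for setting a foot down; origin: centre of its underside, z up
- returns_bin: yellow open bin fixed to the bench, 150 x 140 x 45 mm, walls 4 mm, floor about 4 mm, empty; origin: centre of its underside, x along its 150 mm side
- black_box: bystander: finished black wooden box, open above, 80 x 150 x 50 mm; origin: centre of its underside
- varnish_jar: bystander: amber jar, 60 mm across, 80 mm high, standing; origin: centre of its underside
- brush: bystander: flat brush, about 200 mm long, lying on the bench; origin under its middle
There are look-alikes about, which are no part of the job. Leave any purple or turquoise look-alike of the brown_foot alone. Leave any purple look-alike of the black_stock_foot alone.

How it is judged:
By the outcome, as a careful person would: the job done as asked, in the order asked, and still so for the second after the job is handed in, with the robot touching nothing.
It also fails if it takes over 72 s, if anything falls off the work surface, if the arm or the gripper's body presses on something with over 40 N, if the wrist force passes 120 N, or if a joint passes its speed limit or range.

## Working session

There is one attempt and no reset: what is moved stays moved. The work goes in short steps, Python scripts to look and compute and a tool call to move; the robot and the scene stay as the last step left them, time stands still between calls to the robot, and variables do not carry over. Pictures are saved under pics/ and viewed, and the job is handed in when it is done.

Besides the shell and the picture viewer there is one more tool, called by a JSON object that holds its "fn" and its "kwargs", one argument or row to a line. servo_tool: Moves the arm, as the interface text tells. Its arguments: {"type":"object","properties":{"steps":{"type":"array"},"force":{"type":"number"}},"required":["steps"]}

```bash
mkdir -p pics; cat > h.py <<'E'
import numpy as np, cv2, json
from workcell import robot, cams
def save(n,f):
    p,d=cams.capture(n); cv2.imwrite('pics/'+f+'.png',p[:,:,::-1]); np.save('pics/'+f+'.npy',d)
    c=cams.get_calibration(n); np.savez('pics/'+f+'.npz',mtx=c['mtx'],rvec=c['rvec'],tvec=c['tvec']); return p,d,c
def cal(c):
    R,_=cv2.Rodrigues(np.array(c['rvec'],float)); return np.array(c['mtx'],float),R,np.array(c['tvec'],float).ravel()
def ray(c,uv,z):
    K,R,t=cal(c); uv=np.atleast_2d(uv).astype(float)
    d=np.c_[uv,np.ones(len(uv))]@np.linalg.inv(K).T@R; o=-R.T@t
    s=(z-o[2])/d[:,2]; return o+d*s[:,None]
def load(f):
    return cv2.imread('pics/'+f+'.png')[:,:,::-1],np.load('pics/'+f+'.npy'),np.load('pics/'+f+'.npz')
def pts(c,d):
    K,R,t=cal(c); v,u=np.mgrid[:480,:640]; p=np.stack([u,v,np.ones_like(u)],-1)@np.linalg.inv(K).T*d[...,None]
    return (p-t)@R
E
python3 - <<'E'
from h import *
for n in('top','scene','wrist'):
    c=save(n,n+'0')[2]; K,R,t=cal(c); print(n,-R.T@t,R[2],K[0,0])
s=robot.get_state();print({k:np.round(v,3).tolist() for k,v in s.items()})
E
```

```text
top [ 375.25814139   33.87721421 1241.22305638] [ 0.18328739 -0.00775363 -0.9830288 ] 539.057529647541
scene [1044.09119109  714.43674559  940.22286381] [-0.37306088 -0.56774061 -0.73382299] 437.25494865790733
wrist [ 297.05246662 -582.46906777  384.13339532] [-0.22776819 -0.08826271 -0.96970683] 404.9934546179298
{'t': 0.15, 'joints': [69.565, 18.431, -4.017, 83.159, 1.292, 78.542, -3.261], 'qd': [0.008, -0.116, -0.04, -0.238, 0.091, 0.064, -0.096], 'joint_torque': [0.0, -49.179, -0.404, -31.287, -0.064, 0.04, 0.0], 'eef_pos': [235.338, -605.44, 221.694], 'ee_rot': [-179.913, 0.002, 21.244], 'ft_force': [-0.72, 0.288, -0.199], 'ft_torque': [0.072, -0.044, -0.03], 'width': 1.003}
```

View pics/top0.png

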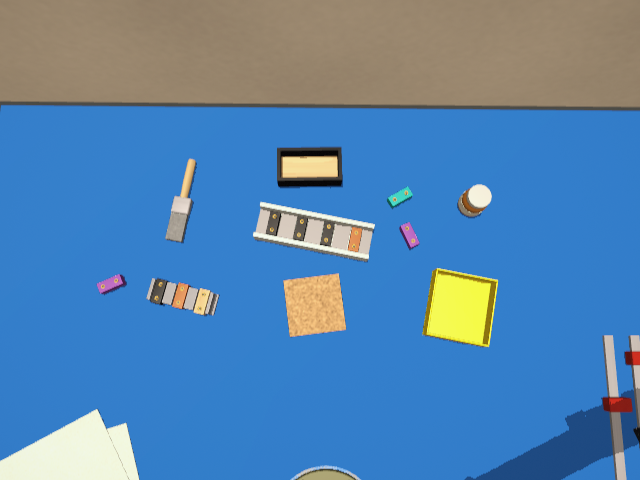

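View pics/scene0.png

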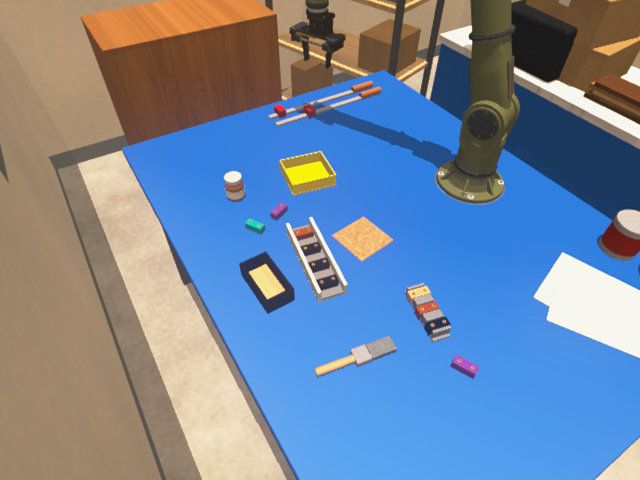

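View pics/wrist0.png

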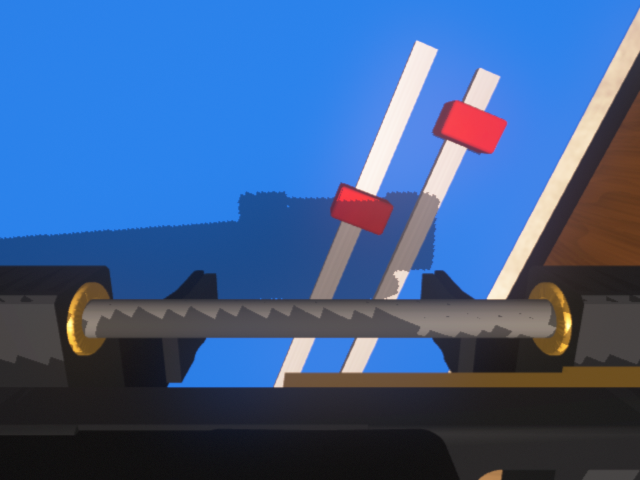

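The top view shows the tray at px (315,231) with the brown foot at (356,239). The rack is at (182,297) with the black foot in its left lane at (158,291), the mat at (315,305) and the bin at (460,307).

```bash
python3 - <<'E'
from h import *
im,d,c=load('top0'); hsv=cv2.cvtColor(np.ascontiguousarray(im),cv2.COLOR_RGB2HSV)
def comp(mask,z,box,name,minA=30):
    m=np.zeros((480,640),np.uint8); x0,y0,x1,y1=box; m[y0:y1,x0:x1]=mask[y0:y1,x0:x1]
    m=m.astype(np.uint8)
    n,l,s,ce=cv2.connectedComponentsWithStats(m)
    for i in range(1,n):
        if s[i,4]<minA: continue
        q=np.argwhere(l==i)[:,::-1]; w=ray(c,q,z)[:,:2].astype(np.float32)
        r=cv2.minAreaRect(w); print(name,s[i,4],ce[i].round(1),'mean',w.mean(0).round(1),'rect',np.round(r[0],1),np.round(r[1],1),round(r[2],1))
H,S,V=[hsv[...,i].astype(int) for i in range(3)]
white=(S<60)&(V>190)
brown=(H<14)&(S>120)&(V>100)
black=(V<70)
comp(white,40,(245,195,385,270),'trayrail')
comp(brown,30,(245,195,385,270),'trayfoot')
comp(black,30,(245,195,385,270),'trayblack')
comp(black,30,(140,270,225,320),'rackblack',15)
comp(brown,30,(140,270,225,320),'rackbrown')
comp(H<30,4,(275,265,355,345),'mat',200)
comp((H>22)&(H<35)&(S>150),45,(415,260,505,355),'bin',200)
im2=cv2.resize(np.ascontiguousarray(im[190:350,135:385,::-1]),None,fx=3.2,fy=3.2,interpolation=cv2.INTER_CUBIC)
cv2.imwrite('pics/z.png',im2)
P=pts(c,d)
for (u,v) in [(356,239),(158,291),(315,305),(460,307),(328,233),(310,165),(300,350)]: print(u,v,d[v,u],P[v,u].round(1))
E
```

```text
trayrail 556 [317.1 214.6] mean [667.7  21.3] rect [667.9  22. ] [267.   11.2] 79.0
trayrail 2073 [313.2 235.2] mean [619.5  29.9] rect [623.4  31. ] [267.3  64.4] 78.9
trayfoot 202 [354.5 239.2] mean [612.9 -65. ] rect [613.4 -65.3] [23.7 54.6] 78.9
trayblack 30 [277.8 224.5] mean [646.1 111.2] rect [647.1 111. ] [ 2.8 53. ] 78.8
rackblack 15 [153.9 287. ] mean [500.1 386.8] rect [500.2 386.8] [ 1.9 32.3] 77.4
rackblack 29 [163. 294.] mean [484.5 365.4] rect [488.3 364.9] [ 5.4 52.7] 80.9
rackbrown 211 [179.9 295.5] mean [481.4 327.5] rect [481.4 327.8] [24.  54.3] 76.8
mat 3187 [314.1 304.8] mean [464.7  26.6] rect [465.3  26.5] [128.8 129.2] 7.5
bin 4481 [460.2 307.2] mean [ 458.4 -296.8] rect [ 459.2 -296.8] [146.9 149.9] 79.0
356 239 1242.5996 [614.8 -69.   22.6]
158 291 1211.2349 [491.4 377.6  28. ]
315 305 1231.1659 [463.9  24.4   5.4]
460 307 1235.5269 [ 461.6 -307.9    3.2]
328 233 1236.4121 [626.8  -4.2  30.7]
310 165 1288.7035 [797.   38.4   8.9]
300 350 1217.7737 [ 3.628e+02  5.770e+01 -1.000e-01]
```

View pics/z.png

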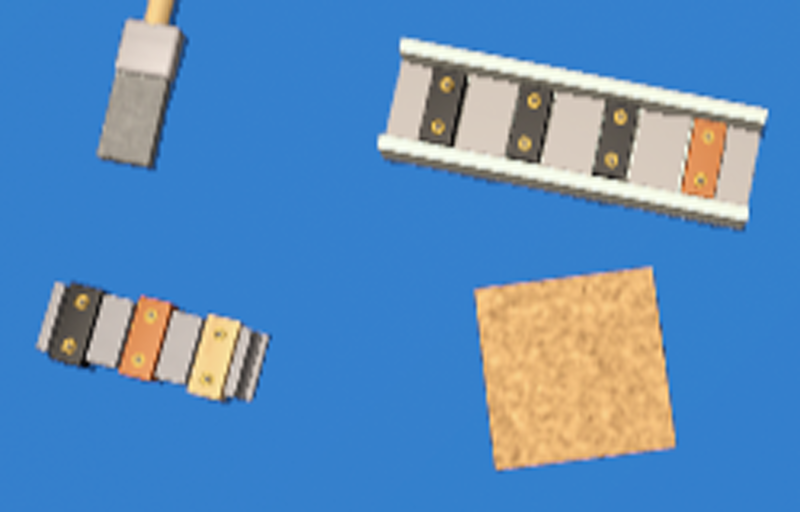

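{"fn": "servo_tool", "kwargs": {
  "steps": [
    {"linear": [0, 0, 0], "spin": 10.7, "jaw": 0.08},
    {"linear": [0, 0, 0], "spin": 10.7, "jaw": 0.08},
    {"linear": [0, 0, 0], "spin": 10.7, "jaw": 0.08},
    {"linear": [0.022, -0.05, 0], "spin": 0, "jaw": 0.08},
    {"linear": [0.022, -0.05, 0], "spin": 0, "jaw": 0.08},
    {"linear": [0.022, -0.05, 0], "spin": 0, "jaw": 0.08},
    {"linear": [0.022, -0.05, 0], "spin": 0, "jaw": 0.08},
    {"linear": [0.022, -0.05, 0], "spin": 0, "jaw": 0.08},
    {"linear": [0.022, -0.05, 0], "spin": 0, "jaw": 0.08},
    {"linear": [0.022, -0.05, 0], "spin": 0, "jaw": 0.08}
  ],
  "force": 20
}}

```text
t: 1.4
eef_pos: [453.3, -289.5, 222.5]
ee_rot: [180.0, -0.0, -10.9]
ft_force: [0.5, -0.6, -0.1]
width: 0.461
```

```bash
cat >> h.py <<'E'
def to(x,y,z=None,st=None):
    s=st or robot.get_state(); p=np.array(s['eef_pos']); a=np.radians(s['ee_rot'][2]); z=p[2] if z is None else z
    d=np.array([x,y,z])-p; X=np.array([np.cos(a),np.sin(a),0]);Y=np.array([np.sin(a),-np.cos(a),0])
    print('t',s['t'],'pos',p.round(1),'rot',np.round(s['ee_rot'],2),'w',round(s['width'],3),'F',np.round(s['ft_force'],1),'-> tool d',np.round([d@X,d@Y,-d[2]],1))
E
python3 -c "
from h import *
to(613.3,-65.2,220)"
```

```text
t 1.4 pos [ 453.3 -289.5  222.5] rot [179.98  -0.   -10.86] w 0.461 F [ 0.5 -0.6 -0.1] -> tool d [ 114.8 -250.5    2.5]
```

{"fn": "servo_tool", "kwargs": {
  "steps": [
    {"linear": [0.023, -0.05, 0], "spin": 0, "jaw": 0.08},
    {"linear": [0.023, -0.05, 0], "spin": 0, "jaw": 0.08},
    {"linear": [0.023, -0.05, 0], "spin": 0, "jaw": 0.08},
    {"linear": [0.023, -0.05, 0], "spin": 0, "jaw": 0.08},
    {"linear": [0.023, -0.05, 0], "spin": 0, "jaw": 0.08},
    {"linear": [0, 0, 0], "spin": 0, "jaw": 0.08},
    {"linear": [0, 0, 0], "spin": 0, "jaw": 0.08},
    {"linear": [0, 0, 0], "spin": 0, "jaw": 0.08},
    {"linear": [0, 0, 0], "spin": 0, "jaw": 0.08},
    {"linear": [0, 0, 0], "spin": 0, "jaw": 0.08}
  ]
}}

```text
t: 2.65
eef_pos: [612.4, -68.1, 222.7]
ee_rot: [180.0, -0.0, -10.9]
ft_force: [0.5, -0.8, -0.3]
width: 0.46
```

```bash
python3 -c "
from h import *
to(613.3,-65.2,220)
save('wrist','w1')"
```

```text
t 2.65 pos [612.4 -68.1 222.7] rot [ 1.7998e+02 -2.0000e-02 -1.0930e+01] w 0.46 F [ 0.5 -0.8 -0.3] -> tool d [ 0.3 -3.   2.7]
```

View pics/w1.png

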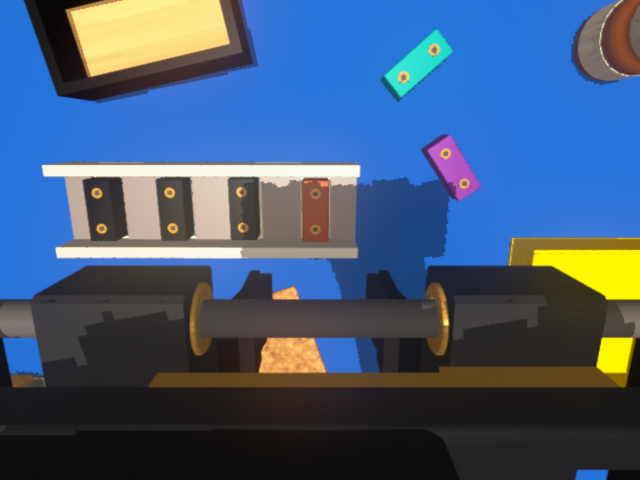

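The wrist view shows the brown foot at px (316,211) and the rails at rows 170 and 251. The tool is almost centred over it.

```bash
python3 - <<'E'
from h import *
im,d,c=load('w1'); hsv=cv2.cvtColor(np.ascontiguousarray(im),cv2.COLOR_RGB2HSV)
H,S,V=[hsv[...,i].astype(int) for i in range(3)]
def rep(m,z,n,mn=60):
    k,l,s,ce=cv2.connectedComponentsWithStats(m.astype(np.uint8))
    for i in range(1,k):
        if s[i,4]<mn: continue
        w=ray(c,np.argwhere(l==i)[:,::-1],z)[:,:2].astype(np.float32); r=cv2.minAreaRect(w)
        print(n,s[i,4],ce[i].round(1),w.mean(0).round(1),np.round(r[0],1),np.round(r[1],1),round(r[2],1))
roi=np.zeros((480,640),bool); roi[155:262,35:365]=1
rep(((H<14)|(H>172))&(S>110)&(V>70)&roi,30,'brown')
rep((S<50)&(V>200)&roi,40,'rails')
# brass inserts
rep((H>14)&(H<30)&(S>100)&(V>90)&roi,30,'brass',10)
P=pts(c,d); print(P[211,316],P[170,200],P[251,200],P[211,280])
E
```

```text
brown 1409 [315.1 210.3] [614.  -66.1] [613.5 -66.2] [21.9 55.3] 78.6
rails 6753 [202.8 181.3] [658.4  22.3] [641.   26.7] [267.1  63.4] 79.1
rails 87 [131.5 222.1] [635.9  92.3] [636.6  92. ] [ 6.8 29.5] 88.4
rails 1874 [147.5 252.4] [606.9  86.5] [607.   85.2] [165.1   9.2] 79.1
brass 90 [169.1 192.2] [654.4  56.8] [654.5  56.9] [9.5 9.1] 31.4
brass 82 [240.6 191.8] [642.8  -5. ] [642.5  -5.3] [8.9 8.8] 79.1
brass 90 [ 96.7 192.8] [665.9 119.5] [666.1 119.6] [9.4 9.3] 30.0
brass 55 [315.1 193.7] [628.8 -69. ] [628.9 -69. ] [7.1 8. ] 79.1
brass 89 [101.2 228.2] [634.6 125.7] [634.5 125.7] [9.  9.7] 31.1
brass 94 [172.4 227.8] [622.8  62.8] [622.6  62.8] [10.   9.2] 79.1
brass 83 [242.5 227.2] [611.4   0.8] [6.114e+02 4.000e-01] [9.  9.3] 76.7
brass 52 [315.1 228.9] [597.5 -62.9] [597.4 -62.8] [7.2 7.4] 79.1
[613.45298855 -66.84851858  30.21423884] [668.17432916  22.29081392  39.49954799] [599.63580827  40.11821621  41.24005471] [616.32653671 -32.89065676  10.69052914]
```

{"fn": "servo_tool", "kwargs": {
  "steps": [
    {"linear": [0.0004, -0.0023, 0.04], "spin": 0, "jaw": 0.08},
    {"linear": [0, 0, 0.04], "spin": 0, "jaw": 0.08},
    {"linear": [0, 0, 0.04], "spin": 0, "jaw": 0.08},
    {"linear": [0, 0, 0.03], "spin": 0, "jaw": 0.08},
    {"linear": [0, 0, 0.02], "spin": 0, "jaw": 0.08},
    {"linear": [0, 0, 0.02], "spin": 0, "jaw": 0.08},
    {"linear": [0, 0, 0.01], "spin": 0, "jaw": 0.08},
    {"linear": [0, 0, 0.008], "spin": 0, "jaw": 0.08},
    {"linear": [0, 0, 0], "spin": 0, "jaw": 0.08},
    {"linear": [0, 0, 0], "spin": 0, "jaw": 0.08}
  ]
}}

```text
t: 3.95
eef_pos: [614.1, -65.1, 15.3]
ee_rot: [180.0, -0.1, -10.8]
ft_force: [0.4, -0.4, 0.3]
width: 0.462
```

{"fn": "servo_tool", "kwargs": {
  "steps": [
    {"linear": [0, 0, 0], "spin": 0, "jaw": 1},
    {"linear": [0, 0, 0], "spin": 0, "jaw": 1},
    {"linear": [0, 0, 0], "spin": 0, "jaw": 1},
    {"linear": [0, 0, 0], "spin": 0, "jaw": 1},
    {"linear": [0, 0, 0], "spin": 0, "jaw": 1},
    {"linear": [0, 0, -0.01], "spin": 0, "jaw": 1},
    {"linear": [0, 0, -0.02], "spin": 0, "jaw": 1},
    {"linear": [0, 0, -0.03], "spin": 0, "jaw": 1},
    {"linear": [0, 0, -0.03], "spin": 0, "jaw": 1},
    {"linear": [0, 0, -0.03], "spin": 0, "jaw": 1}
  ],
  "force": 20
}}

```text
t: 5.2
eef_pos: [613.9, -64.9, 137.1]
ee_rot: [-180.0, -0.1, -10.8]
ft_force: [0.2, -0.7, 0.7]
width: 0.275
```

```bash
python3 -c "
from h import *
to(459.2,-296.8,135)
save('wrist','w2')"
```

```text
t 5.2 pos [613.9 -64.9 137.1] rot [-1.800e+02 -1.000e-01 -1.084e+01] w 0.275 F [ 0.2 -0.7  0.7] -> tool d [-108.3  256.8    2.1]
```

View pics/w2.png

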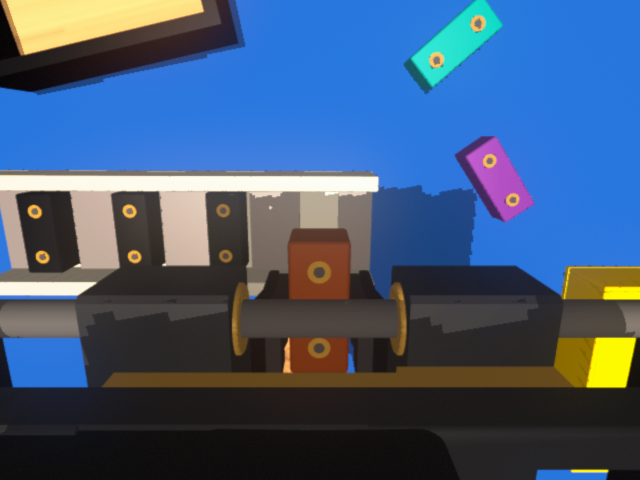

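{"fn": "servo_tool", "kwargs": {
  "steps": [
    {"linear": [-0.018, 0.043, 0], "spin": 0, "jaw": 1},
    {"linear": [-0.018, 0.043, 0], "spin": 0, "jaw": 1},
    {"linear": [-0.018, 0.043, 0], "spin": 0, "jaw": 1},
    {"linear": [-0.018, 0.043, 0], "spin": 0, "jaw": 1},
    {"linear": [-0.018, 0.043, 0], "spin": 0, "jaw": 1},
    {"linear": [-0.018, 0.042, 0], "spin": 0, "jaw": 1},
    {"linear": [0, 0, 0], "spin": 0, "jaw": 1},
    {"linear": [0, 0, 0.02], "spin": 0, "jaw": 1},
    {"linear": [0, 0, 0.03], "spin": 0, "jaw": 1},
    {"linear": [0, 0, 0.03], "spin": 0, "jaw": 1}
  ]
}}

```text
t: 6.5
eef_pos: [460.4, -296.3, 54.9]
ee_rot: [180.0, -0.1, -10.8]
ft_force: [-0.3, 0.6, 0.5]
width: 0.274
```

{"fn": "servo_tool", "kwargs": {
  "steps": [
    {"linear": [0, 0, 0.02], "spin": 0, "jaw": 1},
    {"linear": [0, 0, 0.01], "spin": 0, "jaw": 1},
    {"linear": [0, 0, 0.005], "spin": 0, "jaw": 1},
    {"linear": [0, 0, 0.004], "spin": 0, "jaw": 1},
    {"linear": [0, 0, 0.003], "spin": 0, "jaw": 1},
    {"linear": [0, 0, 0], "spin": 0, "jaw": 1},
    {"linear": [0, 0, 0], "spin": 0, "jaw": 1},
    {"linear": [0, 0, 0], "spin": 0, "jaw": 1},
    {"linear": [0, 0, 0], "spin": 0, "jaw": 1},
    {"linear": [0, 0, 0], "spin": 0, "jaw": 1}
  ]
}}

```text
t: 7.75
eef_pos: [459.2, -297.3, 12.8]
ee_rot: [180.0, -0.0, -10.9]
ft_force: [-0.7, 0.1, 3.1]
width: 0.277
```

```bash
python3 -c "
from h import *
to(459.2,-296.8,13)"
```

```text
t 7.75 pos [ 459.2 -297.3   12.8] rot [ 1.7998e+02 -2.0000e-02 -1.0860e+01] w 0.277 F [-0.7  0.1  3.1] -> tool d [-0.1 -0.5 -0.2]
```

{"fn": "servo_tool", "kwargs": {
  "steps": [
    {"linear": [0, 0, 0], "spin": 0, "jaw": 0.08},
    {"linear": [0, 0, 0], "spin": 0, "jaw": 0.08},
    {"linear": [0, 0, -0.01], "spin": 0, "jaw": 0.08},
    {"linear": [0, 0, -0.03], "spin": 0, "jaw": 0.08},
    {"linear": [0, 0, -0.05], "spin": 0, "jaw": 0.08},
    {"linear": [0, 0, -0.05], "spin": 0, "jaw": 0.08},
    {"linear": [0, 0, -0.05], "spin": 0, "jaw": 0.08},
    {"linear": [0, 0, -0.02], "spin": 0, "jaw": 0.08},
    {"linear": [-0.007, -0.048, 0], "spin": 0, "jaw": 0.08},
    {"linear": [-0.007, -0.048, 0], "spin": 0, "jaw": 0.08}
  ]
}}

```text
t: 9.0
eef_pos: [463.5, -199.3, 223.6]
ee_rot: [180.0, -0.1, -10.9]
ft_force: [1.2, 0.1, 0.5]
width: 0.458
```

{"fn": "servo_tool", "kwargs": {
  "steps": [
    {"linear": [-0.007, -0.048, 0], "spin": 0, "jaw": -0.75},
    {"linear": [-0.007, -0.048, 0], "spin": 0, "jaw": -0.75},
    {"linear": [-0.007, -0.048, 0], "spin": 0, "jaw": -0.75},
    {"linear": [-0.007, -0.048, 0], "spin": 0, "jaw": -0.75},
    {"linear": [-0.007, -0.048, 0], "spin": 0, "jaw": -0.75},
    {"linear": [-0.007, -0.048, 0], "spin": 0, "jaw": -0.75},
    {"linear": [-0.007, -0.048, 0], "spin": 0, "jaw": -0.75},
    {"linear": [-0.007, -0.048, 0], "spin": 0, "jaw": -0.75},
    {"linear": [-0.007, -0.048, 0], "spin": 0, "jaw": -0.75},
    {"linear": [-0.007, -0.048, 0], "spin": 0, "jaw": -0.75}
  ]
}}

```text
t: 10.25
eef_pos: [485.2, 285.7, 223.3]
ee_rot: [180.0, -0.1, -10.9]
ft_force: [0.7, 0.0, -0.5]
width: 0.877
```

{"fn": "servo_tool", "kwargs": {
  "steps": [
    {"linear": [-0.007, -0.044, 0], "spin": 0, "jaw": -0.75},
    {"linear": [0, -0.044, 0], "spin": 0, "jaw": -0.75},
    {"linear": [0, 0, 0], "spin": -9.8, "jaw": -0.75},
    {"linear": [0, 0, 0], "spin": -9.8, "jaw": -0.75},
    {"linear": [0, 0, 0], "spin": -9.8, "jaw": -0.75},
    {"linear": [0, 0, 0], "spin": -9.8, "jaw": -0.75},
    {"linear": [0, 0, 0], "spin": -9.8, "jaw": -0.75},
    {"linear": [0, 0, 0], "spin": -9.8, "jaw": -0.75},
    {"linear": [0, 0, 0], "spin": -9.8, "jaw": -0.75},
    {"linear": [0, 0, 0], "spin": -9.8, "jaw": -0.75}
  ]
}}

```text
t: 11.5
eef_pos: [494.9, 371.9, 223.0]
ee_rot: [180.0, 0.0, 67.8]
ft_force: [-0.3, 0.6, -0.1]
width: 0.876
```

{"fn": "servo_tool", "kwargs": {
  "steps": [
    {"linear": [0, 0, 0], "spin": -9.8, "jaw": -0.75},
    {"linear": [0, 0, 0], "spin": 0, "jaw": -0.75},
    {"linear": [0, 0, 0], "spin": 0, "jaw": -0.75},
    {"linear": [0, 0, 0], "spin": 0, "jaw": -0.75},
    {"linear": [0, 0, 0], "spin": 0, "jaw": -0.75},
    {"linear": [0, 0, 0], "spin": 0, "jaw": -0.75},
    {"linear": [0, 0, 0], "spin": 0, "jaw": -0.75},
    {"linear": [0, 0, 0], "spin": 0, "jaw": -0.75},
    {"linear": [0, 0, 0], "spin": 0, "jaw": -0.75},
    {"linear": [0, 0, 0], "spin": 0, "jaw": -0.75}
  ]
}}

```text
t: 12.75
eef_pos: [494.7, 372.1, 222.5]
ee_rot: [-180.0, 0.0, 77.3]
ft_force: [0.7, -0.6, 0.1]
width: 0.873
```

```bash
python3 -c "
from h import *
to(492.6,376.4,220)
save('wrist','w3')
save('top','top3')"
```

```text
t 12.75 pos [494.7 372.1 222.5] rot [-1.800e+02  1.000e-02  7.734e+01] w 0.873 F [ 0.7 -0.6  0.1] -> tool d [ 3.7 -3.   2.5]
```

View pics/w3.png

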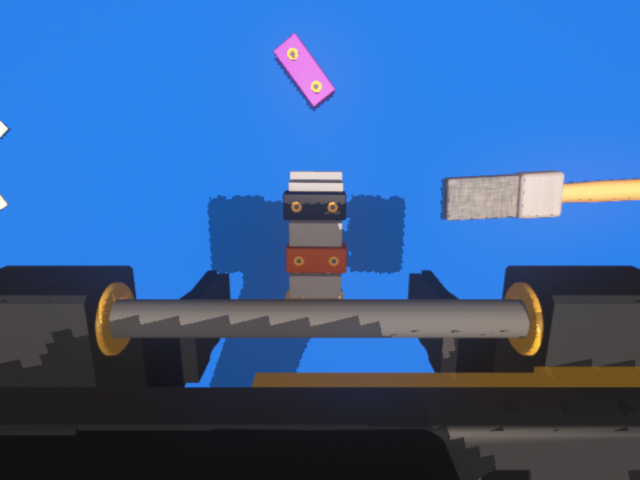

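View pics/top3.png

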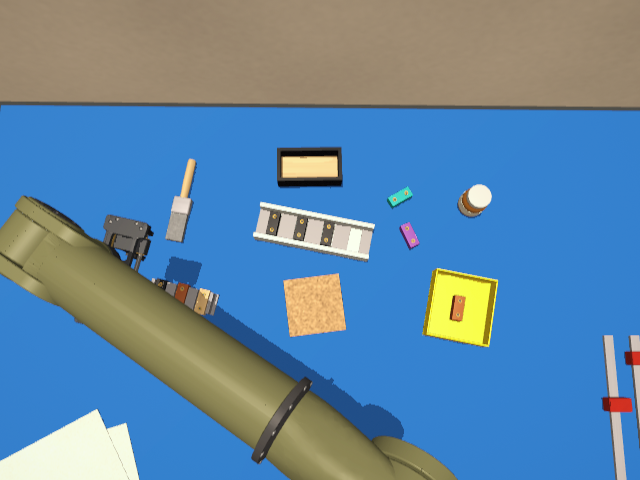

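The top view shows the brown foot lying in the bin at (458,307) and the empty pocket at (355,240). In the wrist view the black stock foot is at (314,206).

```bash
python3 - <<'E'
from h import *
im,d,c=load('w3'); hsv=cv2.cvtColor(np.ascontiguousarray(im),cv2.COLOR_RGB2HSV)
H,S,V=[hsv[...,i].astype(int) for i in range(3)]
def rep(m,z,n,mn=60):
    k,l,s,ce=cv2.connectedComponentsWithStats(m.astype(np.uint8))
    for i in range(1,k):
        if s[i,4]<mn: continue
        w=ray(c,np.argwhere(l==i)[:,::-1],z)[:,:2].astype(np.float32); r=cv2.minAreaRect(w)
        print(n,s[i,4],ce[i].round(1),w.mean(0).round(2),np.round(r[0],1),np.round(r[1],1),round(r[2],1))
roi=np.zeros((480,640),bool); roi[165:275,275:355]=1
rep(((H<14)|(H>172))&(S>110)&(V>70)&roi,30,'brown')
rep((H>14)&(H<35)&(S>100)&(V>90)&roi,30,'brass',10)
roi[222:]=0
rep((V<80)&roi,30,'black')
P=pts(c,d); print(P[200,314],P[235,314])
to(492.6,376.4,10)
E
```

```text
brown 1355 [316.  259.7] [482.37 327.66] [482.2 328.9] [26.8 53.9] 78.3
brass 49 [295.7 206.2] [475.8  380.08] [476.  379.8] [8.1 7.1] 76.7
brass 52 [332.  206.5] [507.1  372.74] [507.1 372.7] [8.1 7.1] 77.4
brass 47 [298.2 260.4] [466.29 330.59] [466.1 330.6] [6.7 7.4] 77.3
brass 40 [333.4 260.6] [497.74 323.33] [497.4 323.5] [6.7 7.4] 77.3
black 115 [314.1 192.7] [494.32 388.25] [494.2 388. ] [ 1.8 51. ] 77.4
black 847 [314.1 212.4] [490.43 371.04] [490.9 371.7] [15.4 54.5] 77.3
[492.8648409  382.04240017  30.73279691] [485.94602966 351.50906747  32.73149081]
t 12.85 pos [494.7 372.1 222.5] rot [-1.800e+02  1.000e-02  7.734e+01] w 0.876 F [ 0.2 -0.7 -0. ] -> tool d [  3.7  -3.  212.5]
```

{"fn": "servo_tool", "kwargs": {
  "steps": [
    {"linear": [0.0035, -0.004, 0.03], "spin": 0.5, "jaw": -0.75},
    {"linear": [0, 0, 0.04], "spin": 0, "jaw": -0.75},
    {"linear": [0, 0, 0.04], "spin": 0, "jaw": -0.75},
    {"linear": [0, 0, 0.04], "spin": 0, "jaw": -0.75},
    {"linear": [0, 0, 0.03], "spin": 0, "jaw": -0.75},
    {"linear": [0, 0, 0.02], "spin": 0, "jaw": -0.75},
    {"linear": [0, 0, 0.01], "spin": 0, "jaw": -0.75},
    {"linear": [0, 0, 0.003], "spin": 0, "jaw": -0.75},
    {"linear": [0, 0, 0], "spin": 0, "jaw": -0.75},
    {"linear": [0, 0, 0], "spin": 0, "jaw": -0.75}
  ]
}}

```text
t: 14.1
eef_pos: [492.1, 376.9, 10.5]
ee_rot: [179.9, -0.1, 76.8]
ft_force: [-0.1, 0.1, 0.1]
width: 0.873
```

{"fn": "servo_tool", "kwargs": {
  "steps": [
    {"linear": [0, 0, 0], "spin": 0, "jaw": 1},
    {"linear": [0, 0, 0], "spin": 0, "jaw": 1},
    {"linear": [0, 0, 0], "spin": 0, "jaw": 1},
    {"linear": [0, 0, 0], "spin": 0, "jaw": 1},
    {"linear": [0, 0, 0], "spin": 0, "jaw": 1},
    {"linear": [0, 0, 0], "spin": 0, "jaw": 1},
    {"linear": [0, 0, 0], "spin": 0, "jaw": 1},
    {"linear": [0, 0, 0], "spin": 0, "jaw": 1},
    {"linear": [0, 0, -0.005], "spin": 0, "jaw": 1},
    {"linear": [0, 0, -0.01], "spin": 0, "jaw": 1}
  ],
  "force": 20
}}

```text
t: 15.35
eef_pos: [491.2, 376.2, 24.4]
ee_rot: [-180.0, 0.0, 76.9]
ft_force: [-0.3, 1.0, 0.0]
width: 0.641
```

{"fn": "servo_tool", "kwargs": {
  "steps": [
    {"linear": [0, 0, -0.01], "spin": 0, "jaw": 1},
    {"linear": [0, 0, -0.02], "spin": 0, "jaw": 1},
    {"linear": [0, 0, -0.03], "spin": 0, "jaw": 1},
    {"linear": [0, 0, -0.03], "spin": 0, "jaw": 1},
    {"linear": [0, 0, -0.02], "spin": 0, "jaw": 1},
    {"linear": [0, 0, 0], "spin": 0, "jaw": 1},
    {"linear": [0, 0, 0], "spin": 0, "jaw": 1},
    {"linear": [0, 0, 0], "spin": 0, "jaw": 1},
    {"linear": [0, 0, 0], "spin": 0, "jaw": 1},
    {"linear": [0, 0, 0], "spin": 0, "jaw": 1}
  ]
}}

```text
t: 16.6
eef_pos: [491.4, 376.3, 134.0]
ee_rot: [-180.0, 0.0, 76.9]
ft_force: [0.2, 0.1, 0.6]
width: 0.643
```

```bash
python3 -c "
from h import *
to(465.2,26.5,135)
save('wrist','w4')"
```

```text
t 16.6 pos [491.4 376.3 134. ] rot [-1.7996e+02  3.0000e-02  7.6860e+01] w 0.643 F [0.2 0.1 0.6] -> tool d [-346.6   54.1   -1. ]
```

View pics/w4.png

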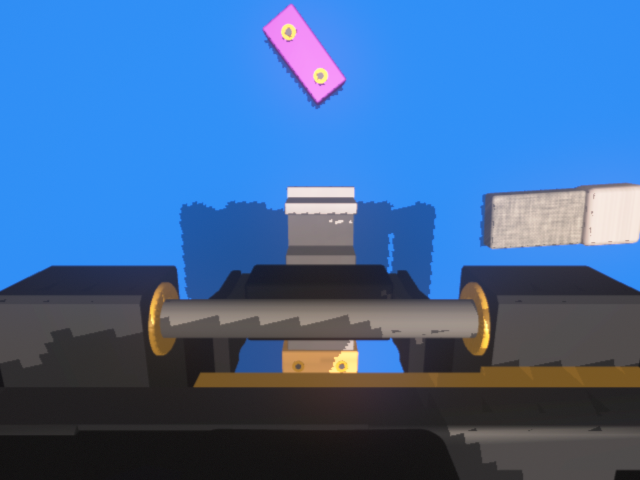

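{"fn": "servo_tool", "kwargs": {
  "steps": [
    {"linear": [-0.044, 0.007, 0], "spin": 0, "jaw": 1},
    {"linear": [-0.044, 0.007, 0], "spin": 0, "jaw": 1},
    {"linear": [-0.044, 0.007, 0], "spin": 0, "jaw": 1},
    {"linear": [-0.044, 0.007, 0], "spin": 0, "jaw": 1},
    {"linear": [-0.044, 0.007, 0], "spin": 0, "jaw": 1},
    {"linear": [-0.044, 0.007, 0], "spin": 0, "jaw": 1},
    {"linear": [-0.044, 0.007, 0], "spin": 0, "jaw": 1},
    {"linear": [-0.038, 0.005, 0], "spin": 0, "jaw": 1},
    {"linear": [0, 0, 0], "spin": 0, "jaw": 1},
    {"linear": [0, 0, 0.03], "spin": 0, "jaw": 1}
  ]
}}

```text
t: 17.9
eef_pos: [467.8, 26.7, 106.0]
ee_rot: [179.7, 0.1, 76.7]
ft_force: [-0.0, -0.4, -0.9]
width: 0.64
```

{"fn": "servo_tool", "kwargs": {
  "steps": [
    {"linear": [0, 0, 0.03], "spin": 0, "jaw": 1},
    {"linear": [0, 0, 0.03], "spin": 0, "jaw": 1},
    {"linear": [0, 0, 0.02], "spin": 0, "jaw": 1},
    {"linear": [0, 0, 0.008], "spin": 0, "jaw": 1},
    {"linear": [0, 0, 0.005], "spin": 0, "jaw": 1},
    {"linear": [0, 0, 0.002], "spin": 0, "jaw": 1},
    {"linear": [0, 0, 0.001], "spin": 0, "jaw": 1},
    {"linear": [0, 0, 0], "spin": 0, "jaw": 1},
    {"linear": [0, 0, 0], "spin": 0, "jaw": 1},
    {"linear": [0, 0, 0], "spin": 0, "jaw": 1}
  ]
}}

```text
t: 19.15
eef_pos: [465.5, 27.1, 8.7]
ee_rot: [180.0, 0.0, 76.8]
ft_force: [-0.2, 0.9, 0.0]
width: 0.642
```

No contact force yet, so I lower a little more.

{"fn": "servo_tool", "kwargs": {
  "steps": [
    {"linear": [0, 0, 0.0008], "spin": 0, "jaw": 1},
    {"linear": [0, 0, 0], "spin": 0, "jaw": 1},
    {"linear": [0, 0, 0], "spin": 0, "jaw": 1},
    {"linear": [0, 0, 0], "spin": 0, "jaw": 1},
    {"linear": [0, 0, 0], "spin": 0, "jaw": 1},
    {"linear": [0, 0, 0], "spin": 0, "jaw": 1},
    {"linear": [0, 0, 0], "spin": 0, "jaw": 1},
    {"linear": [0, 0, 0], "spin": 0, "jaw": 1},
    {"linear": [0, 0, 0], "spin": 0, "jaw": 1},
    {"linear": [0, 0, 0], "spin": 0, "jaw": 1}
  ]
}}

```text
t: 20.4
eef_pos: [465.4, 27.2, 7.7]
ee_rot: [-180.0, 0.0, 76.8]
ft_force: [-0.5, 0.5, -0.5]
width: 0.644
```

{"fn": "servo_tool", "kwargs": {
  "steps": [
    {"linear": [0, 0, 0.0008], "spin": 0, "jaw": 1},
    {"linear": [0, 0, 0], "spin": 0, "jaw": 1},
    {"linear": [0, 0, 0.0005], "spin": 0, "jaw": 1},
    {"linear": [0, 0, 0], "spin": 0, "jaw": 1},
    {"linear": [0, 0, 0], "spin": 0, "jaw": 1},
    {"linear": [0, 0, 0], "spin": 0, "jaw": 1},
    {"linear": [0, 0, 0], "spin": 0, "jaw": 1},
    {"linear": [0, 0, 0], "spin": 0, "jaw": 1},
    {"linear": [0, 0, 0], "spin": 0, "jaw": 1},
    {"linear": [0, 0, 0], "spin": 0, "jaw": 1}
  ]
}}

```text
t: 21.65
eef_pos: [465.5, 27.2, 7.5]
ee_rot: [-180.0, 0.1, 76.8]
ft_force: [-4.6, -0.4, 13.7]
width: 0.645
```

{"fn": "servo_tool", "kwargs": {
  "steps": [
    {"linear": [0, 0, -0.0005], "spin": 0, "jaw": 1},
    {"linear": [0, 0, 0], "spin": 0, "jaw": -0.75},
    {"linear": [0, 0, 0], "spin": 0, "jaw": -0.75},
    {"linear": [0, 0, 0], "spin": 0, "jaw": -0.75},
    {"linear": [0, 0, -0.01], "spin": 0, "jaw": -0.75},
    {"linear": [0, 0, -0.03], "spin": 0, "jaw": -0.75},
    {"linear": [0, 0, -0.05], "spin": 0, "jaw": -0.75},
    {"linear": [0, 0, -0.05], "spin": 0, "jaw": -0.75},
    {"linear": [0, 0, -0.05], "spin": 0, "jaw": -0.75},
    {"linear": [0, 0, -0.03], "spin": 0, "jaw": -0.75}
  ]
}}

```text
t: 22.9
eef_pos: [466.4, 27.7, 229.5]
ee_rot: [179.8, 0.1, 76.9]
ft_force: [-0.4, 0.5, -0.8]
width: 0.876
```

{"fn": "servo_tool", "kwargs": {
  "steps": [
    {"linear": [0, 0, 0], "spin": 10, "jaw": 0.08},
    {"linear": [0, 0, 0], "spin": 10, "jaw": 0.08},
    {"linear": [0, 0, 0], "spin": 10, "jaw": 0.08},
    {"linear": [0, 0, 0], "spin": 10, "jaw": 0.08},
    {"linear": [0, 0, 0], "spin": 10, "jaw": 0.08},
    {"linear": [0, 0, 0], "spin": 10, "jaw": 0.08},
    {"linear": [0, 0, 0], "spin": 10, "jaw": 0.08},
    {"linear": [0, 0, 0], "spin": 10, "jaw": 0.08},
    {"linear": [0, 0, 0], "spin": 10, "jaw": 0.08},
    {"linear": [0, 0, 0], "spin": 0, "jaw": 0.08}
  ]
}}

```text
t: 24.15
eef_pos: [465.4, 27.6, 226.9]
ee_rot: [179.9, -0.0, -13.0]
ft_force: [-0.6, -0.4, -0.1]
width: 0.455
```

{"fn": "servo_tool", "kwargs": {
  "steps": [
    {"linear": [0, 0, 0], "spin": 0, "jaw": 0.08},
    {"linear": [0, 0, 0], "spin": 0, "jaw": 0.08},
    {"linear": [0, 0, 0], "spin": 0, "jaw": 0.08},
    {"linear": [0, 0, 0], "spin": 0, "jaw": 0.08},
    {"linear": [0, 0, 0], "spin": 0, "jaw": 0.08},
    {"linear": [0, 0, 0], "spin": 0, "jaw": 0.08},
    {"linear": [0, 0, 0], "spin": 0, "jaw": 0.08},
    {"linear": [0, 0, 0], "spin": 0, "jaw": 0.08},
    {"linear": [0, 0, 0], "spin": 0, "jaw": 0.08},
    {"linear": [0, 0, 0], "spin": 0, "jaw": 0.08}
  ]
}}

```text
t: 25.4
eef_pos: [465.4, 27.2, 226.9]
ee_rot: [180.0, 0.0, -13.2]
ft_force: [0.0, -0.6, -0.3]
width: 0.461
```

```bash
python3 - <<'E'
from h import *
to(465.4,27.2,13)
im,d,c=save('wrist','w5')
hsv=cv2.cvtColor(im,cv2.COLOR_RGB2HSV)
H,S,V=[hsv[...,i].astype(int) for i in range(3)]
P=pts(c,d)
m=(P[...,2]>20)&(P[...,2]<40)&(np.hypot(P[...,0]-465,P[...,1]-27)<50)
m[270:]=0
k,l,s,ce=cv2.connectedComponentsWithStats(m.astype(np.uint8))
for i in range(1,k):
    if s[i,4]<60: continue
    w=ray(c,np.argwhere(l==i)[:,::-1],28)[:,:2].astype(np.float32); r=cv2.minAreaRect(w); print('foot',s[i],w.mean(0),r,np.median(P[l==i][:,2]))
b=((H>14)&(H<35)&(S>100)&(V>90)&cv2.dilate(cv2.erode(m.astype(np.uint8),None),None,iterations=1).astype(bool))
k,l,s,ce=cv2.connectedComponentsWithStats(b.astype(np.uint8))
for i in range(1,k):
    if s[i,4]>12: print('brass',s[i],ray(c,ce[i],28).round(1))
E
```

```text
t 25.4 pos [465.4  27.2 226.9] rot [179.99   0.   -13.15] w 0.461 F [ 0.  -0.6 -0.3] -> tool d [ -0.    0.  213.9]
foot [ 304  178   27   62 1589] [466.67847   26.845613] ((466.6786193847656, 27.104679107666016), (23.161584854125977, 55.955291748046875), 77.2479476928711) 28.142386922089166
brass [313 188  10  10  59] [[481.1  23.2  28. ]]
brass [313 223  10  10  64] [[449.9  30.6  28. ]]
```

View pics/w5.png

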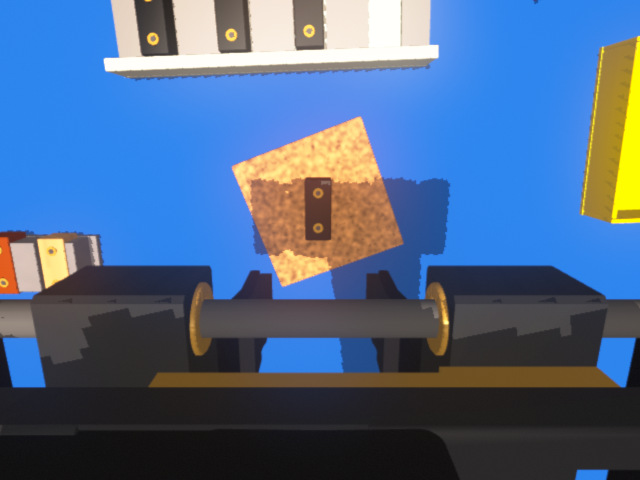

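The foot lies flat on the mat at (318,209), centred under the tool and along its x axis. I take it across its width.

{"fn": "servo_tool", "kwargs": {
  "steps": [
    {"linear": [0, 0, 0.03], "spin": 0, "jaw": 0.08},
    {"linear": [0, 0, 0.04], "spin": 0, "jaw": 0.08},
    {"linear": [0, 0, 0.04], "spin": 0, "jaw": 0.08},
    {"linear": [0, 0, 0.04], "spin": 0, "jaw": 0.08},
    {"linear": [0, 0, 0.03], "spin": 0, "jaw": 0.08},
    {"linear": [0, 0, 0.02], "spin": 0, "jaw": 0.08},
    {"linear": [0, 0, 0.01], "spin": 0, "jaw": 0.08},
    {"linear": [0, 0, 0.004], "spin": 0, "jaw": 0.08},
    {"linear": [0, 0, 0], "spin": 0, "jaw": 0.08},
    {"linear": [0, 0, 0], "spin": 0, "jaw": 0.08}
  ]
}}

```text
t: 26.7
eef_pos: [466.1, 27.0, 13.7]
ee_rot: [180.0, -0.1, -13.2]
ft_force: [-0.5, 0.2, 0.2]
width: 0.458
```

{"fn": "servo_tool", "kwargs": {
  "steps": [
    {"linear": [0, 0, 0], "spin": 0, "jaw": 1},
    {"linear": [0, 0, 0], "spin": 0, "jaw": 1},
    {"linear": [0, 0, 0], "spin": 0, "jaw": 1},
    {"linear": [0, 0, 0], "spin": 0, "jaw": 1},
    {"linear": [0, 0, 0], "spin": 0, "jaw": 1},
    {"linear": [0, 0, 0], "spin": 0, "jaw": 1},
    {"linear": [0, 0, 0], "spin": 0, "jaw": 1},
    {"linear": [0, 0, -0.01], "spin": 0, "jaw": 1},
    {"linear": [0, 0, -0.02], "spin": 0, "jaw": 1},
    {"linear": [0, 0, -0.03], "spin": 0, "jaw": 1}
  ]
}}

```text
t: 27.95
eef_pos: [464.6, 27.6, 73.2]
ee_rot: [-180.0, 0.1, -13.1]
ft_force: [-0.2, -0.8, -0.1]
width: 0.277
```

{"fn": "servo_tool", "kwargs": {
  "steps": [
    {"linear": [0, 0, -0.04], "spin": -1.1, "jaw": 1},
    {"linear": [0, 0, -0.03], "spin": -1.1, "jaw": 1},
    {"linear": [0, 0, 0], "spin": 0, "jaw": 1},
    {"linear": [0, 0, 0], "spin": 0, "jaw": 1},
    {"linear": [0, 0, 0], "spin": 0, "jaw": 1},
    {"linear": [0, 0, 0], "spin": 0, "jaw": 1},
    {"linear": [0, 0, 0], "spin": 0, "jaw": 1},
    {"linear": [0, 0, 0], "spin": 0, "jaw": 1},
    {"linear": [0, 0, 0], "spin": 0, "jaw": 1},
    {"linear": [0, 0, 0], "spin": 0, "jaw": 1}
  ]
}}

```text
t: 29.2
eef_pos: [465.4, 27.2, 143.0]
ee_rot: [180.0, -0.0, -11.0]
ft_force: [-0.1, -0.6, 0.1]
width: 0.273
```

```bash
python3 - <<'E'
from h import *
to(613.2,-65.9,135)
E
```

```text
t 29.2 pos [465.4  27.2 143. ] rot [179.99  -0.   -10.95] w 0.273 F [-0.1 -0.6  0.1] -> tool d [162.8  63.4   8. ]
```

```bash
python3 - <<'E'
from h import *
im,d,c=load('top3'); hsv=cv2.cvtColor(np.ascontiguousarray(im),cv2.COLOR_RGB2HSV)
S,V=hsv[...,1].astype(int),hsv[...,2].astype(int)
cr=cv2.resize(np.ascontiguousarray(im[200:270,330:390,::-1]),None,fx=8,fy=8,interpolation=cv2.INTER_CUBIC); cv2.imwrite('pics/c.png',cr)
m=((S<60)&(V>205)); m[:,:336]=0;m[:,385:]=0;m[:195]=0;m[275:]=0
w=ray(c,np.argwhere(m)[:,::-1],40)[:,:2].astype(np.float32)
print(len(w))
# bin along tray x at y_tray of pads vs pocket
X=np.array([np.cos(np.radians(-11)),np.sin(np.radians(-11))]);Y=np.array([-X[1],X[0]])
w6=ray(c,np.argwhere(m)[:,::-1],6)[:,:2]; a,b=w6@X,w6@Y
r=(a>np.median(a)-22)&(a<np.median(a)+22)
print('patch across', np.percentile(b[r],[1,99]), 'want', np.array([614,-65.7])@Y)
m2=((S<60)&(V>205)); m2[:,:250]=0;m2[:,385:]=0;m2[:195]=0;m2[275:]=0
w=ray(c,np.argwhere(m2)[:,::-1],40)[:,:2]; a=w@X
h,e=np.histogram(a,bins=np.arange(570,690,2)); print([(int(x),int(n)) for x,n in zip(e,h) if n],'want',np.array([614,-65.7])@X)
im,d,c=load('w5'); m=((cv2.cvtColor(np.ascontiguousarray(im),cv2.COLOR_RGB2HSV)[...,1]<20)&(im.min(2)>200)); m[45:]=0; m[:,340:][:, 80:]=0; m[:,:350]=0
w=ray(c,np.argwhere(m)[:,::-1],6)[:,:2]; print(len(w),np.percentile(w@Y,[1,99]))
E
```

```text
1119
patch across [16.6328806  97.57862364] want 52.663817208686986
[(572, 8), (574, 99), (576, 106), (578, 99), (580, 105), (582, 99), (584, 73), (586, 65), (588, 70), (590, 68), (592, 68), (594, 68), (596, 65), (598, 70), (600, 66), (602, 70), (604, 68), (606, 63), (608, 69), (610, 64), (612, 69), (614, 65), (616, 66), (618, 68), (620, 63), (622, 66), (624, 65), (626, 63), (628, 68), (630, 63), (632, 62), (634, 71), (636, 36), (644, 11), (646, 100), (648, 97), (650, 100), (652, 101), (654, 98), (656, 49)] want 615.2552416331047
1418 [39.11797013 65.81545   ]
```

View pics/c.png

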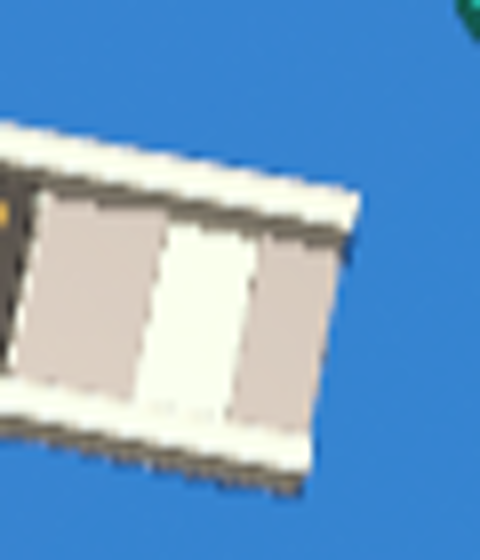

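{"fn": "servo_tool", "kwargs": {
  "steps": [
    {"linear": [0.033, 0.013, 0], "spin": 0, "jaw": 1},
    {"linear": [0.033, 0.013, 0], "spin": 0, "jaw": 1},
    {"linear": [0.033, 0.013, 0], "spin": 0, "jaw": 1},
    {"linear": [0.033, 0.012, 0], "spin": 0, "jaw": 1},
    {"linear": [0.0315, 0.012, 0], "spin": 0, "jaw": 1},
    {"linear": [0, 0, 0.02], "spin": 0, "jaw": 1},
    {"linear": [0, 0, 0.03], "spin": 0, "jaw": 1},
    {"linear": [0, 0, 0.03], "spin": 0, "jaw": 1},
    {"linear": [0, 0, 0], "spin": 0, "jaw": 1},
    {"linear": [0, 0, 0], "spin": 0, "jaw": 1}
  ]
}}

```text
t: 30.45
eef_pos: [614.2, -65.3, 63.8]
ee_rot: [-180.0, -0.0, -10.9]
ft_force: [0.5, -0.0, 1.0]
width: 0.277
```

{"fn": "servo_tool", "kwargs": {
  "steps": [
    {"linear": [0, 0, 0], "spin": 0, "jaw": 1},
    {"linear": [0, 0, 0], "spin": 0, "jaw": 1},
    {"linear": [0, 0, 0], "spin": 0, "jaw": 1},
    {"linear": [0, 0, 0], "spin": 0, "jaw": 1},
    {"linear": [0, 0, 0], "spin": 0, "jaw": 1},
    {"linear": [0, 0, 0], "spin": 0, "jaw": 1},
    {"linear": [0, 0, 0], "spin": 0, "jaw": 1},
    {"linear": [0, 0, 0], "spin": 0, "jaw": 1},
    {"linear": [0, 0, 0], "spin": 0, "jaw": 1},
    {"linear": [0, 0, 0], "spin": 0, "jaw": 1}
  ]
}}

```text
t: 31.7
eef_pos: [614.0, -65.7, 62.9]
ee_rot: [180.0, 0.0, -11.0]
ft_force: [0.2, 0.3, -0.3]
width: 0.274
```

```bash
python3 - <<'E'
from h import *
to(613.8,-65.8,15.2)
save('top','top6'); save('scene','scene6')
im=load('top6')[0]; a=cv2.resize(np.ascontiguousarray(im[190:280,290:400,::-1]),None,fx=4,fy=4)
im=load('scene6')[0]; b=cv2.resize(np.ascontiguousarray(im[190:310,250:370,::-1]),(440,440))
cv2.imwrite('pics/c6.png',np.vstack([a[:,:],b[:,:440]])[:600] if 0 else np.hstack([cv2.resize(a,(400,327)),cv2.resize(b,(327,327))]))
E
```

```text
t 31.7 pos [614.  -65.7  62.9] rot [179.99   0.   -10.95] w 0.274 F [ 0.2  0.3 -0.3] -> tool d [-0.1  0.1 47.7]
```

View pics/c6.png

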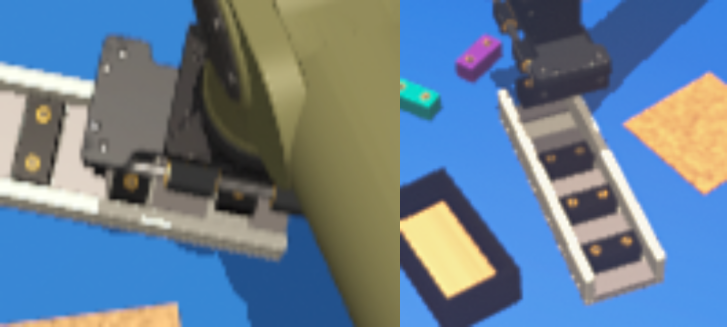

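Position matches the pocket, so I lower, slowing near the end.

{"fn": "servo_tool", "kwargs": {
  "steps": [
    {"linear": [0, 0, 0.02], "spin": 0, "jaw": 1},
    {"linear": [0, 0, 0.012], "spin": 0, "jaw": 1},
    {"linear": [0, 0, 0.006], "spin": 0, "jaw": 1},
    {"linear": [0, 0, 0.004], "spin": 0, "jaw": 1},
    {"linear": [0, 0, 0.003], "spin": 0, "jaw": 1},
    {"linear": [0, 0, 0.001], "spin": 0, "jaw": 1},
    {"linear": [0, 0, 0], "spin": 0, "jaw": 1},
    {"linear": [0, 0, 0], "spin": 0, "jaw": 1},
    {"linear": [0, 0, 0], "spin": 0, "jaw": 1},
    {"linear": [0, 0, 0], "spin": 0, "jaw": 1}
  ]
}}

```text
t: 33.05
eef_pos: [614.0, -65.8, 17.0]
ee_rot: [180.0, -0.0, -11.0]
ft_force: [-0.2, 0.0, -0.9]
width: 0.272
```

{"fn": "servo_tool", "kwargs": {
  "steps": [
    {"linear": [0, 0, 0.001], "spin": 0, "jaw": 1},
    {"linear": [0, 0, 0], "spin": 0, "jaw": 1},
    {"linear": [0, 0, 0], "spin": 0, "jaw": 1},
    {"linear": [0, 0, 0], "spin": 0, "jaw": 1},
    {"linear": [0, 0, 0], "spin": 0, "jaw": 1},
    {"linear": [0, 0, 0], "spin": 0, "jaw": 1},
    {"linear": [0, 0, 0], "spin": 0, "jaw": 1},
    {"linear": [0, 0, 0], "spin": 0, "jaw": 1},
    {"linear": [0, 0, 0], "spin": 0, "jaw": 1},
    {"linear": [0, 0, 0], "spin": 0, "jaw": 1}
  ]
}}

```text
t: 34.3
eef_pos: [614.0, -65.8, 15.9]
ee_rot: [180.0, -0.0, -11.0]
ft_force: [-0.9, 0.3, 0.1]
width: 0.273
```

{"fn": "servo_tool", "kwargs": {
  "steps": [
    {"linear": [0, 0, 0.0006], "spin": 0, "jaw": 1},
    {"linear": [0, 0, 0], "spin": 0, "jaw": 1},
    {"linear": [0, 0, 0.0004], "spin": 0, "jaw": 1},
    {"linear": [0, 0, 0], "spin": 0, "jaw": 1},
    {"linear": [0, 0, 0], "spin": 0, "jaw": 1},
    {"linear": [0, 0, 0], "spin": 0, "jaw": 1},
    {"linear": [0, 0, 0], "spin": 0, "jaw": 1},
    {"linear": [0, 0, 0], "spin": 0, "jaw": 1},
    {"linear": [0, 0, 0], "spin": 0, "jaw": 1},
    {"linear": [0, 0, 0], "spin": 0, "jaw": 1}
  ]
}}

```text
t: 35.55
eef_pos: [614.0, -65.7, 15.2]
ee_rot: [180.0, 0.0, -11.0]
ft_force: [-2.3, -0.3, 5.4]
width: 0.276
```

{"fn": "servo_tool", "kwargs": {
  "steps": [
    {"linear": [0, 0, 0], "spin": 0, "jaw": 0.12},
    {"linear": [0, 0, 0], "spin": 0, "jaw": 0.12},
    {"linear": [0, 0, 0], "spin": 0, "jaw": 0.12},
    {"linear": [0, 0, -0.01], "spin": 0, "jaw": 0.12},
    {"linear": [0, 0, -0.02], "spin": 0, "jaw": 0.12},
    {"linear": [0, 0, -0.04], "spin": 0, "jaw": 0.12},
    {"linear": [0, 0, -0.05], "spin": 0, "jaw": 0.12},
    {"linear": [0, 0, -0.05], "spin": 0, "jaw": 0.12},
    {"linear": [0, 0, -0.04], "spin": 0, "jaw": 0.12},
    {"linear": [0, 0, 0], "spin": 0, "jaw": 0.12}
  ]
}}

```text
t: 36.8
eef_pos: [616.2, -64.7, 230.3]
ee_rot: [-180.0, -0.5, -10.9]
ft_force: [-0.2, -0.2, -0.1]
width: 0.441
```

{"fn": "servo_tool", "kwargs": {
  "steps": [
    {"linear": [0, 0, 0], "spin": 0, "jaw": 0.12},
    {"linear": [0, 0, 0], "spin": 0, "jaw": 0.12},
    {"linear": [0, 0, 0], "spin": 0, "jaw": 0.12},
    {"linear": [0, 0, 0], "spin": 0, "jaw": 0.12},
    {"linear": [0, 0, 0], "spin": 0, "jaw": 0.12},
    {"linear": [0, 0, 0], "spin": 0, "jaw": 0.12},
    {"linear": [0, 0, 0], "spin": 0, "jaw": 0.12},
    {"linear": [0, 0, 0], "spin": 0, "jaw": 0.12},
    {"linear": [0, 0, 0], "spin": 0, "jaw": 0.12},
    {"linear": [0, 0, 0], "spin": 0, "jaw": 0.12}
  ]
}}

```text
t: 38.05
eef_pos: [614.0, -65.7, 225.0]
ee_rot: [180.0, -0.0, -11.0]
ft_force: [0.0, -0.7, 1.0]
width: 0.439
```

```bash
python3 - <<'E'
from h import *
to(613.8,-65.8,220)
im,d,c=save('wrist','w7'); save('scene','scene7')
H,S,V=[x.astype(int) for x in cv2.split(cv2.cvtColor(im,cv2.COLOR_RGB2HSV))]
b=((H>14)&(H<35)&(S>100)&(V>90)); b[:155]=0;b[262:]=0;b[:,:35]=0;b[:,365:]=0
P=pts(c,d); print('tops',[P[v,u].round(1).tolist() for u,v in((315,202),(315,211),(315,220),(242,211),(170,211))])
k,l,s,ce=cv2.connectedComponentsWithStats(b.astype(np.uint8))
for i in range(1,k):
    if s[i,4]>12: print('brass',ce[i].round(1),ray(c,ce[i],30).round(1))
E
```

```text
t 38.05 pos [614.  -65.7 225. ] rot [179.99  -0.   -10.95] w 0.439 F [ 0.  -0.7  1. ] -> tool d [-0.2  0.1  5. ]
tops [[622.6, -65.2, 30.2], [614.8, -63.7, 31.2], [606.5, -62.1, 30.0], [627.0, 0.5, 30.2], [639.2, 64.1, 29.2]]
brass [101.2 193.7] [[665.8 119.3  30. ]]
brass [173.2 193. ] [[654.3  56.5  30. ]]
brass [244.4 192.4] [[642.9  -5.5  30. ]]
brass [318.7 193.6] [[629.3 -69.9  30. ]]
brass [176.3 228.2] [[622.9  62.6  30. ]]
brass [245.9 227.8] [[611.3   0.7  30. ]]
brass [105.9 229. ] [[634.4 125.3  30. ]]
brass [318.7 228.7] [[598.  -63.9  30. ]]
```

View pics/w7.png

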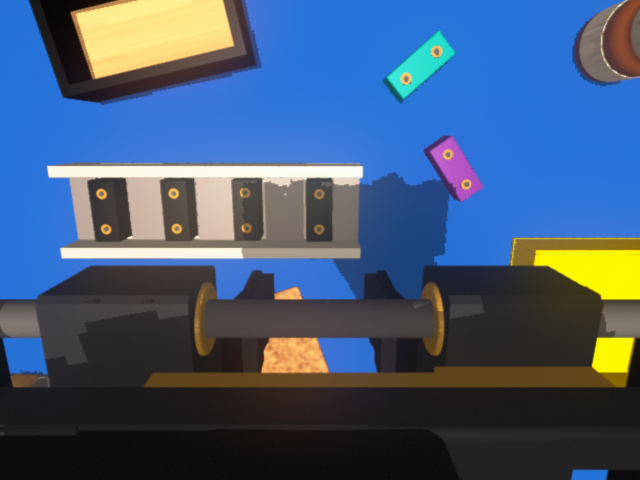

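View pics/scene7.png

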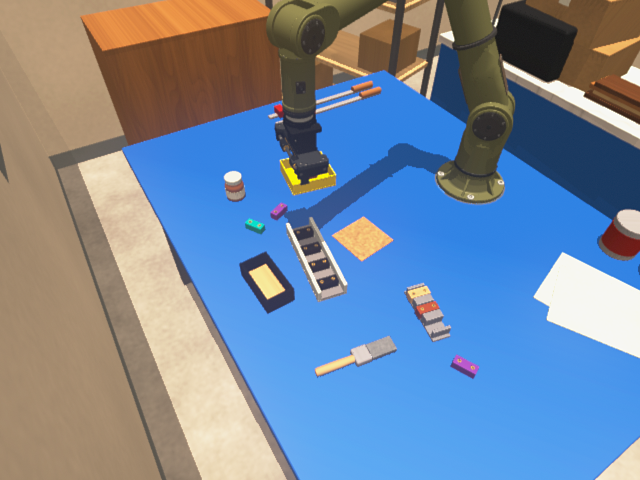

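The tray now holds four black feet, with the new one at px (318,211). Its top is level at z about 30 mm, the same as its neighbours, and those have not moved. The arm is clear and still, so I hand in.

```bash
python3 -c "
from h import *
print(robot.hand_in())"
```

```text
the job is handed in; nothing more can be done
None
```

The job is done and handed in at about 38 s. I lowered the brown foot from the end pocket of the tray into the returns bin. I then took the black stock foot by its ends, set it down on the cork mat and let go. I took it again across its width and lowered it into the empty pocket.

**New foot:** In the last pictures its top is level at about 30 to 31 mm, the same as its neighbours. Its inserts are in line with the tray, centred within about 1.5 mm of the pocket.

**Other feet and things:** The other three tray feet are within about 0.5 mm of where they were. The pictures show the bystanders, the look-alikes and the remaining rack feet undisturbed.

**Bin:** The brown foot was seen lying in the bin after release. The arm hid part of the bin in the final views, so I did not check it again at the end.

**Forces:** The highest contact force in the readings after each move was about 14 N, when I set the foot down on the mat. No check failed.

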